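# Draw the lane-stop bolt with the pull hook

## Robot

A 6-joint arm with a two-finger parallel gripper is mounted at the origin on the work surface. World frame = base frame: x ahead of the robot, y to its left, z up, the work surface at z = 0. Lengths are in m, angles in rad, forces in N, time in s.
With the tool pointing down it reaches from about 0.25 to 0.775 m from the base axis. Payload 4 kg.
Tool frame: the origin (TCP) lies on the centre line of the jaws, within the pads' length; the fingertips stand 17 mm ahead of it and the grasp point (between the pads) lies 2 mm behind it; z points along the fingers, y is the line along which they close (so a half turn about z gives the same grasp; the last joint's range is limited). The gripper opens to 94 mm and grips with 3 to 60 N. Pads are 16 mm wide; open, the fingers measure 119 mm over their backs; the gripper's body (75 mm by 177 mm) begins 78 mm behind the grasp point.
Start: joints at [1.021, 0.087, 1.371, -0, 1.684, -0.103], TCP at [0.238, 0.496, 0.223] pointing down, gripper open.
Joint ranges: [-3.1, 3.1], [-0.76, 2.03], [0.27, 2.55], [-1.08, 4.22], [0.17, 2.65], [-2.57, 2.57]. Speed limits (rad/s): [2.79, 2.79, 3.14, 3.14, 3.14, 3.14].

## Interface

Orientations are given as [roll, pitch, yaw] about the fixed x, y, z axes, in that order (R = Rz(yaw) Ry(pitch) Rx(roll)).
In Python, from bench import robot gives the robot as it stands.
- The arm moves only by the tool servo_tool, never from a script. Its argument "plan" is a list of rows, each a list of 7 numbers: the shift along the tool's x, y, z normalised to -1 to 1, where 1 is 0.1 m, then the turn, a rotation vector about the tool's x, y, z normalised to -1 to 1, where 1 is pi/2 rad, then the finger opening in mm, from 0 to 94. In form: [[x, y, z, ax, ay, az, gripper], ...]. A call has 1 to 12 rows; each row is the pose to reach, as a shift and turn from the pose commanded when the call began, along the tool's axes at that moment; what a row does not reach only later rows make up. A row lasts 1/12 s, in which the tool goes at most 41.7 mm and 7.16 degrees, less where a joint would pass 70% of its speed; a pose out of reach is approached as far as the arm can. A call with a number of a shift or a turn outside -1 to 1 is refused whole. A call with a gripper value outside its range is refused whole. The fingers move at their own pace and stop on an object; the grip force is fixed at half the most. Time passes only in rows, so rows that repeat a pose let the fingers close. It gives the time, the measured TCP pose, the force, the opening and the grip force at its end, in the units of the state.
- robot.get_obs(): the state, without advancing time (a new reading comes with each control period).
- robot.snapshot(name): name is "side" or "top"; returns the picture (420x560x3 uint8, red, green, blue); there is no depth.
- robot.camera_params(name): a dict with "camera_matrix" (3x3 intrinsics, pixels), "rvec" (rotation vector, rad) and "tvec" (3), from world to camera coordinates, as OpenCV has them. Camera axes: x right, y down, z forward; pixel columns grow to the right and rows downward; lengths in m; the calibration is good to about 2 mm. A picture is of the moment at which its call begins. camera_params takes no time and is no camera call.
- robot.close_job(): hands the job in; it is judged then, once.
Trained networks look in the newest picture that a camera, given by its name, has taken for a name from the list of things; names that differ only in an ending like _2 or _b are one class to them, and where a whole thing is asked for, a point or a joint stands for the part that bears it (a point fixed in the world has none). Each returns a list of dicts, best first, with "conf" (0 to 1); they miss things now and then, are a little off and sometimes report something else, mostly with a low value. They report only what shows in the picture. A call takes as long as a camera call. They do not tell look-alikes from the thing itself.
- robot.find_in(thing, camera): "extent" ([centre column, centre row, width, height] in pixels, round what is visible of it).
The state is a dict: "time": time; "joint_positions": joint angles; "qvel": joint speeds; "joint_torque": joint torques, N m; "tool_pos": TCP position; "ee_rot": TCP orientation; "wrist_force": force on the tool from outside, world axes, zero at the start; "wrist_torque": the same for the moment, N m; "width": finger opening in m; "finger_force": force on a finger pad.
Only numpy, scipy, OpenCV 4.12 (cv2) and the standard library are available. Lean on these libraries where they do the work, as an engineer would, in place of code of your own. Each camera call takes 0.05 s, during which the arm holds its last target. There are 200 camera calls.

## Task

Open the yellow lane lock under the wire guard: take the pull hook by its red handle, reach in through the guard's open front, catch the yellow T-bar from behind and draw that bolt all the way towards you to its stop. Touch the bolts only with the hook, and leave the blue bolt and the other things on the bench where they are. Then lay the hook back on the bench in front of the guard, wholly outside it, the same way up as it lay.

Things in the scene. Friction and masses are not known exactly. Their poses are not given: they have to be found in the camera images.
- hook: the pull hook, 0.22 kg, loose. Red block handle 110 x 26 x 40 mm (x, y, z), origin at the centre of its underside, x along the tool to the hook end, z up as it lies. A steel rod, radius 4 mm, leaves the handle's front 22 mm above the underside and rises straight to x = 220, z = 52 mm, then turns straight down in a leg of radius 4 mm. Centre of mass about 15 mm ahead of the handle's centre
- hook_grip (a point): centre of the hook's handle, 22 mm above its underside: grip here, across the 26 mm width; axes as the hook's
- hook_tip (a point): lower end of the hook's downward leg (leg axis at x = 220 mm, y = 0 in the hook's frame), 2 mm above the level of the handle's underside
- guard: fixed wire guard over both locks: green posts, orange beams, 460 mm wide (y), 230 mm deep (x), origin on the bench at mid width, 95 mm behind its open front. The front (x = -95 mm) faces the robot, is open, 420 mm wide, clear from the bench up to the orange beam's underside at 200 mm; top at 228 mm. Roof and sides are bars 45 to 50 mm apart. Its x points straight into the guard, away from the robot
- yellow_lock: fixed lock inside the guard: base plate 210 x 70 x 12 mm, guides up to 38 mm high, yellow keeper block at the rear up to 48 mm high, its near face at x = +90 mm. Origin on the bench, directly below the T-bar's middle when the bolt is fully shut; x as the guard's. The two locks stand side by side 210 mm apart in y; which is left varies
- yellow_bolt: sliding bolt; origin at the centre of its yellow T-bar: level bar, radius 6 mm, 64 mm long along y, axis 65 mm above the bench, on a yellow stem. The bolt rod below it runs along x, top 32 mm above the bench. Slides along the lock's x: shut at x = 0 in the lock's frame, drawn to a stop at -60 mm; starts at 0 to -12 mm. About 3 N moves it; it stays where left. Free space behind and above the T-bar
- blue_lock: the other lock, the same with a blue keeper block
- blue_bolt: the sliding bolt of the blue lock with its blue T-bar, built the same; must stay as it is
- parcel: small white parcel, 100 x 60 x 45 mm, inside the guard between the two locks; origin at the centre of its underside
- tape: roll of tape lying flat, 100 mm across, 48 mm high; origin at the centre of its underside
- flask: red drinking flask, 72 mm across, 200 mm high; origin at the centre of its underside
- carton: brown carton 180 x 120 x 70 mm; origin at the centre of its underside
- pencup: black cup, 80 mm across, 100 mm high; origin at the centre of its underside
- scanner: black and grey hand scanner, about 180 x 60 mm, 35 mm high; origin under its black head
There are look-alikes about, which are no part of the job. Leave any purple look-alike of the yellow_lock alone.

How it is judged:
On the way:
1. the hook is bearing on the yellow bolt and has drawn it more than half way (x of yellow_bolt in the frame of yellow_lock below -0.032 m and contact force between hook and yellow_bolt above 0.3 N).
At the end, for the whole second after the job is handed in: The yellow bolt is drawn at least 50 of its 60 mm; the hook lies still on the bench on the underside of its handle (within 8 mm of the bench and 0.12 rad of upright), with its handle's centre and its tip in front of the guard's open front (x of yellow_bolt in the frame of yellow_lock below -0.05 m and height (world z) of hook below 0.008 m and angle between hook's own z axis and vertical below 0.12 rad and x of each of hook, hook_tip in the frame of guard below -0.095 m and linear speed of hook below 0.02 m/s); the robot touches nothing.
It fails at once if a bolt is touched by the fingers or the arm instead of the hook (contact force between any of the fingers, the arm and yellow_bolt above 0.5 N or contact force between any of the fingers, the arm and blue_bolt above 0.5 N).
It fails at once if the blue bolt is moved more than 5 mm (distance of blue_bolt from where it was at the start of the episode above 0.005 m).
It fails at once if another thing on the bench is moved more than 30 mm (distance of any of parcel, tape, flask, carton, pencup, scanner from where it was at the start of the episode above 0.03 m).
It also fails if it takes over 64 s, if anything falls off the work surface, if the arm or the gripper's body presses on something with over 40 N, if the wrist force passes 120 N, or if a joint passes its speed limit or range.

## Working session

There is one attempt and no reset: what is moved stays moved. The work goes in short steps, Python scripts to look and compute and a tool call to move; the robot and the scene stay as the last step left them, time stands still between calls to the robot, and variables do not carry over. Pictures are saved under pics/ and viewed, at most 10 in all, crops included, and the job is handed in when it is done.

Besides the shell and the picture viewer there is one more tool, called after "Request:" as name(argument=value, ...) on one line, values as JSON. servo_tool: Moves the arm, as the interface text tells. Scaled input: -1 to 1 covers 0.1 m each way for a shift and pi/2 rad each way for a turn. Its arguments: {"type":"object","properties":{"plan":{"type":"array","items":{"type":"array","items":{"type":"number"}}}},"required":["plan"]}

```bash
mkdir -p pics; ls; python3 - <<'E'
from bench import robot
import cv2,numpy as np
for c in("top","side"):
    im=robot.snapshot(c); cv2.imwrite(f"pics/{c}0.png",im[:,:,::-1])
    p=robot.camera_params(c); R=cv2.Rodrigues(np.array(p["rvec"]))[0]
    print(c,p["camera_matrix"],(-R.T@np.array(p["tvec"]).ravel()).round(3),R.round(2).tolist())
    for t in("hook","yellow_bolt","blue_bolt","guard","yellow_lock","parcel","tape","flask","carton","pencup","scanner"):
        print(t,[(np.round(d["extent"]).tolist(),round(d["conf"],2)) for d in robot.find_in(t,c)][:3])
print(robot.get_obs())
E
```

```text
pics
top [[474.46887519   0.         274.61524941]
 [  0.         474.46887519 206.88458323]
 [  0.           0.           1.        ]] [ 0.304 -0.015  1.249] [[0.01, -1.0, 0.01], [-0.98, -0.01, -0.19], [0.19, -0.0, -0.98]]
hook [([297.0, 233.0, 104.0, 23.0], 0.58)]
yellow_bolt [([328.0, 121.0, 24.0, 23.0], 0.72), ([387.0, 314.0, 23.0, 43.0], 0.69), ([299.0, 234.0, 106.0, 28.0], 0.6)]
blue_bolt []
guard [([291.0, 111.0, 200.0, 126.0], 0.95)]
yellow_lock [([380.0, 324.0, 38.0, 85.0], 0.91), ([327.0, 127.0, 28.0, 73.0], 0.76)]
parcel [([285.0, 130.0, 24.0, 38.0], 0.67)]
tape [([135.0, 222.0, 51.0, 41.0], 0.65)]
flask [([113.0, 148.0, 44.0, 45.0], 0.82), ([248.0, 125.0, 25.0, 78.0], 0.56)]
carton [([452.0, 234.0, 59.0, 70.0], 0.71)]
pencup [([418.0, 159.0, 40.0, 36.0], 0.98)]
scanner [([108.0, 284.0, 38.0, 74.0], 0.85), ([298.0, 233.0, 105.0, 26.0], 0.62)]
side [[415.08097519   0.         280.57320446]
 [  0.         415.08097519 219.47905166]
 [  0.           0.           1.        ]] [ 0.862 -0.824  0.907] [[0.92, 0.4, -0.01], [0.27, -0.64, -0.72], [-0.3, 0.66, -0.69]]
hook [([260.0, 
[... 710 characters left out ...]
, 'joint_positions': array([ 1.02086222e+00,  8.72182034e-02,  1.37071189e+00,  5.08045844e-06,
        1.68359233e+00, -1.03112902e-01]), 'qvel': array([-1.34450473e-05, -1.12754654e-03, -2.44455639e-04,  2.52121250e-05,
       -1.75192674e-03,  2.55169075e-03]), 'joint_torque': array([-1.45271708e-03, -3.40055001e+01, -3.02596414e+01,  7.16209179e-02,
        2.40191084e-02,  2.47158795e-05]), 'tool_pos': array([0.23767321, 0.4960136 , 0.22248988]), 'ee_rot': array([3.14152228e+00, 2.20746199e-06, 2.69477202e+00]), 'wrist_force': array([ 0.43918394, -0.72451442, -0.0367705 ]), 'wrist_torque': array([-0.02110451,  0.01562361, -0.04028499]), 'finger_force': 0.0, 'width': 0.09408058864922118}
```

```bash
python3 - <<'E'
import cv2
a=cv2.imread("pics/top0.png")[40:360,60:510]; cv2.imwrite("pics/top0b.png",cv2.resize(a,None,fx=1.77,fy=1.77,interpolation=3))
a=cv2.imread("pics/side0.png")[110:390,120:470]; cv2.imwrite("pics/side0b.png",cv2.resize(a,None,fx=2.1,fy=2.1,interpolation=3))
E
```

```text
(no output)
```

View pics/top0b.png

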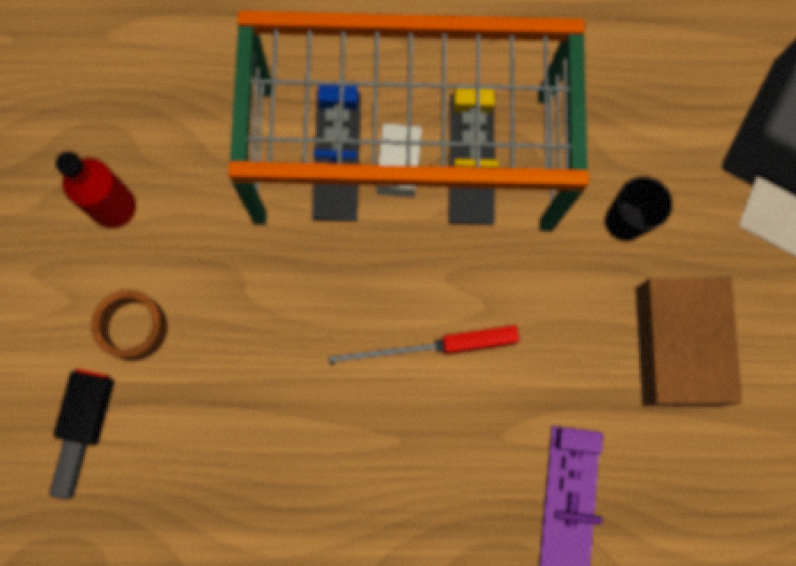

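View pics/side0b.png

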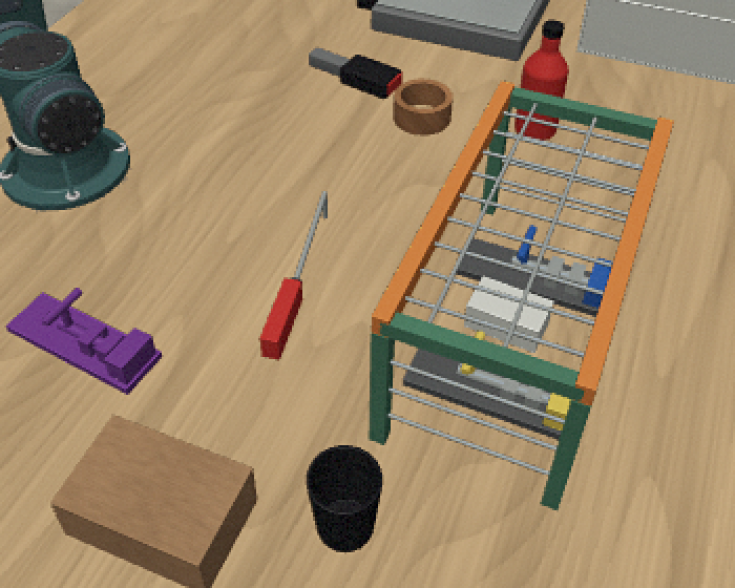

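The top view shows the blue lock on the left and the yellow one on the right under the guard. The hook lies in front, with its handle at about (330,230) px, its tip at about (247,243) px, and its hook end towards +y. The side view shows the yellow T-bar at about (346,278) px. The purple look-alike is near the robot.

```bash
cat > h.py <<'E'
from bench import robot
import cv2,numpy as np
def ray(c,uv,z):
    p=robot.camera_params(c); R=cv2.Rodrigues(np.array(p["rvec"]))[0]; t=np.array(p["tvec"]).ravel()
    C=-R.T@t; d=R.T@np.linalg.inv(p["camera_matrix"])@np.array([uv[0],uv[1],1.])
    return (C+d*(z-C[2])/d[2]).round(4)
def proj(c,P):
    p=robot.camera_params(c); return cv2.projectPoints(np.array(P,float).reshape(-1,3),np.array(p["rvec"]),np.array(p["tvec"]),np.array(p["camera_matrix"]),None)[0].reshape(-1,2).round(1)
def blobs(im,lo,hi):
    m=cv2.inRange(cv2.cvtColor(im,cv2.COLOR_BGR2HSV),lo,hi); n,l,s,c=cv2.connectedComponentsWithStats(m)
    return [(s[i].tolist(),c[i].round(1).tolist(),np.round(cv2.minAreaRect(np.argwhere(l==i)[:,::-1].astype(np.float32))[0:2],1).tolist(),round(cv2.minAreaRect(np.argwhere(l==i)[:,::-1].astype(np.float32))[2],1)) for i in range(1,n) if s[i,4]>8]
E
python3 - <<'E'
from h import *
T=lambda u,v:(u/1.769+60-.3,v/1.769+40-.3)
S=lambda u,v:(u/2.1+120-.3,v/2.1+110-.3)
for c in("top","side"):
    im=cv2.imread(f"pics/{c}0.png")
    print(c,"yellow");[print(b) for b in blobs(im,(22,140,70),(35,255,255))]
    print("red");[print(b) for b in blobs(im,(0,190,110),(6,255,255))+blobs(im,(174,190,110),(180,255,255))]
print("handle top: back",ray("top",T(518,334),.04),"front",ray("top",T(442,346),.04),"rod end",ray("top",T(331,360),.054))
print("tip side z=2mm",ray("side",S(323,216),.002))
for n,uv in dict(FL=(260,222),FR=(546,229)).items(): print("post foot",n,ray("top",T(*uv),0))
for n,uv in dict(bFL=(230,178),bFR=(587,185)).items(): print("beam lower front top edge",n,ray("top",T(*uv),.2))
for n,uv in dict(FL=(232,164),FR=(587,171),BL=(238,13),BR=(583,21)).items(): print("beam",n,ray("top",T(*uv),.228))
print("baseplate front",[ray("top",T(*u),.012) for u in((449,222),(494,222),(314,219),(357,219))])
print("keeper top y front/back",ray("top",T(474,104),.048),ray("top",T(474,90),.048))
print("keeper blue",ray("top",T(338,102),.048),ray("top",T(338,87),.048))
print("Tbar ends side",ray("side",S(482,335),.065),ray("side",S(466,371),.065))
print("blue T ends side",ray("side",S(532,229),.065),ray("side",S(524,260),.065))
E
```

```text
top yellow
([316, 90, 13, 13, 145], [322.1, 95.6], [[322.0, 96.0], [12.0, 12.0]], 90.0)
([331, 90, 9, 14, 101], [334.6, 95.9], [[335.0, 96.5], [13.0, 8.0]], 90.0)
([316, 129, 13, 4, 44], [322.0, 130.7], [[322.0, 130.5], [3.0, 12.0]], 90.0)
([331, 129, 10, 5, 43], [335.4, 131.2], [[335.5, 131.0], [4.0, 9.0]], 90.0)
red
([97, 130, 27, 26, 397], [112.0, 143.9], [[111.5, 144.0], [20.7, 27.3]], 31.4)
([310, 224, 43, 16, 422], [331.1, 231.3], [[331.3, 231.4], [10.2, 42.0]], 81.9)
([103, 249, 16, 4, 18], [110.8, 250.5], [[110.5, 250.4], [15.3, 1.0]], 11.3)
side yellow
([47, 0, 44, 105, 940], [68.6, 41.7], [[74.3, 49.5], [110.5, 18.5]], 69.4)
([87, 105, 5, 3, 10], [89.3, 106.0], [[89.0, 106.0], [2.0, 4.0]], 90.0)
([87, 109, 9, 15, 41], [91.4, 115.3], [[91.5, 115.5], [15.2, 4.4]], 71.6)
([93, 124, 8, 8, 21], [96.4, 127.8], [[96.7, 127.5], [7.0, 5.4]], 71.6)
([96, 133, 16, 20, 111], [103.5, 142.5], [[101.9, 141.5], [20.6, 9.2]], 53.1)
([346, 268, 5, 4, 14], [348.1, 269.3], [[348.1, 269.2], [4.1, 2.8]], 18.4)
([340, 283, 6, 5, 23], [342.2, 285.4], [[342.5, 285.0], [4.0, 5.0]], 90.0)
([380, 297,
[... 933 characters left out ...]
  ]
post foot FR [ 0.6537 -0.2736  0.    ]
beam lower front top edge bFL [0.661  0.1796 0.2   ]
beam lower front top edge bFR [ 0.6581 -0.2873  0.2   ]
beam FL [0.6702 0.1728 0.228 ]
beam FR [ 0.6674 -0.2807  0.228 ]
beam BL [0.8802 0.1744 0.228 ]
beam BR [ 0.8758 -0.2826  0.228 ]
baseplate front [array([ 0.6594, -0.123 ,  0.012 ]), array([ 0.6603, -0.1918,  0.012 ]), array([0.6613, 0.0833, 0.012 ]), array([0.6622, 0.0176, 0.012 ])]
keeper top y front/back [ 0.8361 -0.1586  0.048 ] [ 0.859  -0.1588  0.048 ]
keeper blue [0.8363 0.0489 0.048 ] [0.8608 0.0494 0.048 ]
Tbar ends side [ 0.7379 -0.1274  0.065 ] [ 0.7364 -0.1878  0.065 ]
blue T ends side [0.7465 0.0819 0.065 ] [0.7519 0.0189 0.065 ]
```

Request:
servo_tool(plan=[[-0.3,-0.3,0,0,0,0,94],[-0.6,-0.6,0,0,0,0,94],[-0.9,-0.9,0,0,0,0,94],[-1,-1,0,0,0,0,94]])

```text
time: 1.53
tool_pos: [0.2855, 0.3592, 0.2227]
ee_rot: [-3.141, 0.002, 2.692]
wrist_force: [0.6, 1.1, -0.1]
width: 0.0939
finger_force: 0.0
```

Request:
servo_tool(plan=[[-0.3,-0.3,0,0,0,0,94],[-0.6,-0.6,0,0,0,0,94],[-0.9,-0.9,0,0,0,0,94],[-1,-1,0,0,0,0,94]])

```text
time: 1.87
tool_pos: [0.3325, 0.2256, 0.2228]
ee_rot: [-3.141, 0.002, 2.691]
wrist_force: [0.4, -0.5, 0.5]
width: 0.0941
finger_force: 0.0
```

Request:
servo_tool(plan=[[-0.3,-0.3,0,0,0,0,94],[-0.6,-0.6,0,0,0,0,94],[-0.9,-0.9,0,0,0,0,94],[-1,-1,0,0,0,0,94]])

```text
time: 2.2
tool_pos: [0.3795, 0.0919, 0.2227]
ee_rot: [-3.14, 0.002, 2.69]
wrist_force: [-0.4, 0.3, 0.5]
width: 0.0939
finger_force: 0.0
```

Request:
servo_tool(plan=[[-0.3,-0.3,0,0,0,0,94],[-0.6,-0.6,0,0,0,0,94],[-0.9,-0.9,0,0,0,0,94],[-1,-1,0,0,0,0,94]])

```text
time: 2.53
tool_pos: [0.4264, -0.0418, 0.2224]
ee_rot: [-3.14, 0.001, 2.69]
wrist_force: [0.2, -0.0, 0.2]
width: 0.0939
finger_force: 0.0
```

Request:
servo_tool(plan=[[-0.3,-0.3,0,0,0,0.07,94],[-0.6,-0.6,0,0,0,0.14,94],[-0.9,-0.9,0,0,0,0.21,94],[-1,-1,0,0,0,0.28,94],[-1,-1,0,0,0,0.35,94],[-1,-1,0,0,0,0.42,94],[-1,-1,0,0,0,0.49,94],[-1,-1,0,0,0,0.56,94],[-1,-1,0,0,0,0.607,94],[-1,-1,0,0,0,0.607,94],[-1,-1,0,0,0,0.607,94]])

```text
time: 3.45
tool_pos: [0.4725, -0.1709, 0.2225]
ee_rot: [3.141, -0.0, 1.743]
wrist_force: [0.4, -0.3, 0.9]
width: 0.0943
finger_force: 0.0
```

Request:
servo_tool(plan=[[0.05,0.03,0.35,0,0,0,94],[0.05,0.03,0.7,0,0,0,94],[0.05,0.03,1,0,0,0,94]])

```text
time: 3.7
tool_pos: [0.4746, -0.1652, 0.1212]
ee_rot: [3.141, 0.0, 1.744]
wrist_force: [-0.1, -0.1, -0.2]
width: 0.0939
finger_force: 0.0
```

Request:
servo_tool(plan=[[0,0,0.3,0,0,0,94],[0,0,0.6,0,0,0,94],[0,0,0.85,0,0,0,94],[0,0,0.985,0,0,0,94],[0,0,0.985,0,0,0,94],[0,0,0.985,0,0,0,60]])

```text
time: 4.2
tool_pos: [0.4742, -0.1652, 0.0234]
ee_rot: [-3.14, -0.001, 1.742]
wrist_force: [-0.1, -0.7, 0.1]
width: 0.09
finger_force: 0.0
```

Request:
servo_tool(plan=[[0,0,0,0,0,0,40],[0,0,0,0,0,0,30],[0,0,0,0,0,0,20],[0,0,0,0,0,0,10],[0,0,0,0,0,0,5],[0,0,0,0,0,0,5],[0,0,0,0,0,0,5],[0,0,0,0,0,0,5],[0,0,0,0,0,0,5],[0,0,0,0,0,0,5]])

```text
time: 5.03
tool_pos: [0.4749, -0.1655, 0.024]
ee_rot: [3.141, -0.0, 1.741]
wrist_force: [0.7, -0.8, 0.6]
width: 0.0257
finger_force: 30.0
```

Request:
servo_tool(plan=[[0,0,-0.2,0,0,0,5],[0,0,-0.5,0,0,0,5],[0.17,-0.2,-0.85,0,0,0,5],[0.17,-0.53,-0.85,0,0,0.06,5],[0.17,-0.53,-0.85,0,0,0.12,5],[0.17,-0.53,-0.85,0,0,0.19,5],[0.17,-0.53,-0.85,0,0,0.26,5],[0.17,-0.53,-0.85,0,0,0.33,5],[0.17,-0.53,-0.85,0,0,0.4,5],[0.17,-0.53,-0.85,0,0,0.47,5],[0.17,-0.53,-0.85,0,0,0.54,5],[0.17,-0.53,-0.85,0,0,0.609,5]])

```text
time: 6.03
tool_pos: [0.419, -0.1575, 0.1083]
ee_rot: [-3.14, 0.001, 0.779]
wrist_force: [0.1, -0.3, -1.5]
width: 0.0259
finger_force: 29.9
```

Request:
servo_tool(plan=[[0,0,0,0,0,0.07,5],[0,0,0,0,0,0.14,5],[0,0,0,0,0,0.21,5],[0,0,0,0,0,0.28,5],[0,0,0,0,0,0.35,5],[0,0,0,0,0,0.42,5],[0,0,0,0,0,0.47,5],[0,0,0,0,0,0.5,5],[0,0,0,0,0,0.5,5],[0,0,0,0,0,0.5,5]])

```text
time: 6.87
tool_pos: [0.4191, -0.1575, 0.1084]
ee_rot: [-3.141, 0.001, 0.001]
wrist_force: [-0.3, -0.6, -1.9]
width: 0.0262
finger_force: 29.9
```

```bash
python3 - <<'E'
from h import *
o=robot.get_obs(); print(o["tool_pos"],o["ee_rot"],o["width"],o["wrist_force"])
out=[]
for c,(x,y) in (("top",(220,80)),("side",(240,180))):
    im=robot.snapshot(c)[:,:,::-1]; cv2.imwrite(f"pics/{c}1.png",im)
    out.append(cv2.resize(im[y:y+180,x:x+190],None,fx=2.1,fy=2.1,interpolation=3))
cv2.imwrite("pics/c1.png",np.hstack(out))
p=o["tool_pos"]; print(proj("top",[p[0]+.22,p[1],p[2]+.03]),proj("side",[[p[0]+.22,p[1],p[2]+.03],[p[0]+.22,p[1],p[2]-.02]]))
E
```

```text
[ 0.41909875 -0.15753424  0.10842721] [-3.14097458e+00  1.12907826e-03  6.50687591e-04] 0.026210209623072998 [-0.28983406 -0.61490813 -1.89961175]
[[332.2 159.1]] [[310.5 247.1]
 [309.8 260.2]]
```

View pics/c1.png

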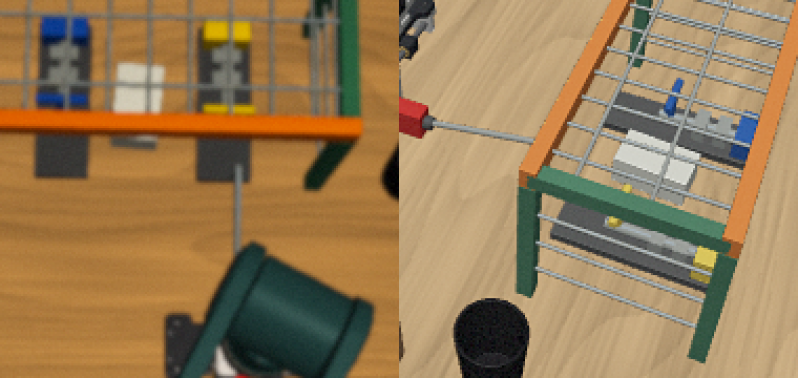

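The hook points straight into the guard, with the leg's top at about (334,160) px. That is within 3 mm of the predicted position and in line with the yellow T-bar. I'll go in over the T-bar.

Request:
servo_tool(plan=[[0.2,-0.03,0,0,0,0,5],[0.4,-0.03,0,0,0,0,5],[0.6,-0.03,0,0,0,0,5],[0.8,-0.03,0,0,0,0,5],[1,-0.03,0,0,0,0,5]])

```text
time: 7.38
tool_pos: [0.5203, -0.1547, 0.1087]
ee_rot: [-3.141, 0.0, 0.0]
wrist_force: [0.6, -0.6, -1.1]
width: 0.0258
finger_force: 29.9
```

Request:
servo_tool(plan=[[0.15,0,0,0,0,0,5],[0.3,0,0,0,0,0,5],[0.3,0,0,0,0,0,5],[0.3,0,0,0,0,0,5]])

```text
time: 7.72
tool_pos: [0.5494, -0.1547, 0.1084]
ee_rot: [-3.141, 0.001, 0.0]
wrist_force: [0.3, 1.4, -2.6]
width: 0.0257
finger_force: 29.9
```

```bash
python3 - <<'E'
from h import *
o=robot.get_obs(); p=o["tool_pos"]; print(p,o["wrist_force"])
im=robot.snapshot("side")[:,:,::-1]; cv2.imwrite("pics/side2.png",im)
cv2.imwrite("pics/c2.png",cv2.resize(im[220:340,290:420],None,fx=5,fy=5,interpolation=3))
print(proj("side",[[p[0]+.22,p[1],p[2]+.03],[p[0]+.22,p[1],p[2]-.022],[.737,-.158,.065]]))
E
```

```text
[ 0.5494424  -0.15468578  0.10838705] [ 0.25826234  1.39100963 -2.64362628]
[[361.6 261.9]
 [359.1 275.4]
 [345.4 277.7]]
```

View pics/c2.png

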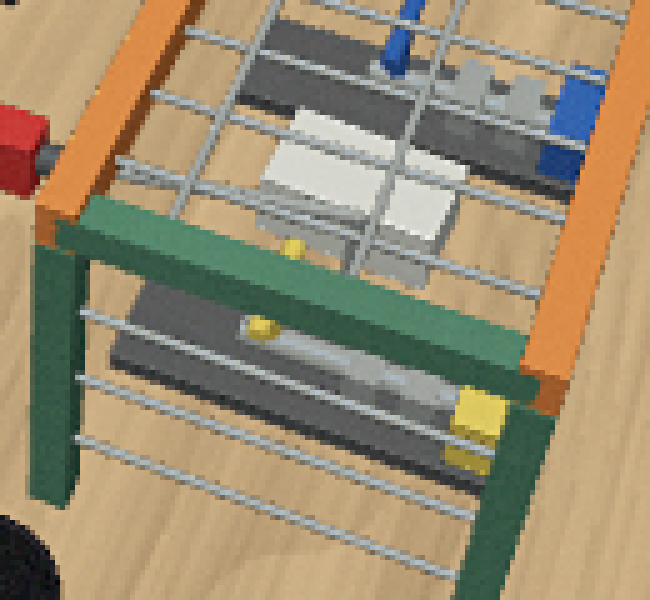

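The leg shows at about (361,265) px. That is behind the T-bar's two visible ends, at (348,270) and (343,285) px, and matches the prediction. I'll lower it and pull.

Request:
servo_tool(plan=[[0,0,0.1,0,0,0,5],[0,0,0.2,0,0,0,5],[0,0,0.3,0,0,0,5],[0,0,0.41,0,0,0,5],[0,0,0.41,0,0,0,5],[0,0,0.41,0,0,0,5]])

```text
time: 8.27
tool_pos: [0.5483, -0.1545, 0.0663]
ee_rot: [-3.14, 0.003, -0.001]
wrist_force: [-0.4, -0.2, -1.7]
width: 0.026
finger_force: 29.9
```

Request:
servo_tool(plan=[[-0.05,0,0,0,0,0,5],[-0.1,0,0,0,0,0,5],[-0.15,0,0,0,0,0,5],[-0.2,0,0,0,0,0,5],[-0.25,0,0,0,0,0,5],[-0.3,0,0,0,0,0,5],[-0.35,0,0,0,0,0,5],[-0.4,0,0,0,0,0,5],[-0.45,0,0,0,0,0,5],[-0.5,0,0,0,0,0,5]])

```text
time: 9.1
tool_pos: [0.4996, -0.1548, 0.0684]
ee_rot: [3.141, -0.002, -0.001]
wrist_force: [3.9, 0.3, -1.9]
width: 0.026
finger_force: 29.9
```

Request:
servo_tool(plan=[[-0.04,0,0,0,0,0,5],[-0.08,0,0,0,0,0,5],[-0.11,0,0,0,0,0,5],[-0.14,0,0,0,0,0,5],[-0.17,0,0,0,0,0,5],[-0.19,0,0,0,0,0,5],[-0.19,0,0,0,0,0,5]])

```text
time: 9.68
tool_pos: [0.4801, -0.1548, 0.0681]
ee_rot: [-3.142, 0.0, -0.001]
wrist_force: [1.1, 1.4, -0.2]
width: 0.026
finger_force: 30.0
```

Request:
servo_tool(plan=[[-0.02,0,0,0,0,0,5],[-0.03,0,0,0,0,0,5],[-0.04,0,0,0,0,0,5],[-0.04,0,0,0,0,0,5]])

```text
time: 10.02
tool_pos: [0.4764, -0.1547, 0.068]
ee_rot: [-3.142, 0.0, -0.001]
wrist_force: [2.5, -0.0, -0.0]
width: 0.0256
finger_force: 30.0
```

Request:
servo_tool(plan=[[-0.02,0,0,0,0,0,5],[-0.03,0,0,0,0,0,5],[-0.04,0,0,0,0,0,5],[-0.04,0,0,0,0,0,5]])

```text
time: 10.35
tool_pos: [0.4755, -0.1552, 0.0687]
ee_rot: [3.14, -0.007, -0.001]
wrist_force: [11.6, -0.1, -5.2]
width: 0.0259
finger_force: 30.0
```

```bash
python3 - <<'E'
from h import *
o=robot.get_obs(); p=o["tool_pos"]; print(p,o["wrist_force"])
im=robot.snapshot("side")[:,:,::-1]; cv2.imwrite("pics/side3.png",im)
cv2.imwrite("pics/c3.png",cv2.resize(im[220:340,290:420],None,fx=5,fy=5,interpolation=3))
print(proj("side",[[p[0]+.22,p[1],p[2]+.03],[p[0]+.22,p[1],p[2]-.022]]+[[.747-d,-.158+e,.065] for d in(.01,.05,.06) for e in(.032,-.032)]))
E
```

```text
[ 0.47549399 -0.15523233  0.06865512] [11.62702366 -0.09684809 -5.16426297]
[[331.2 263.5]
 [329.8 276.4]
 [349.1 268.7]
 [341.6 287.1]
 [334.4 264.1]
 [326.4 282.1]
 [330.8 263. ]
 [322.6 280.8]]
```

View pics/c3.png

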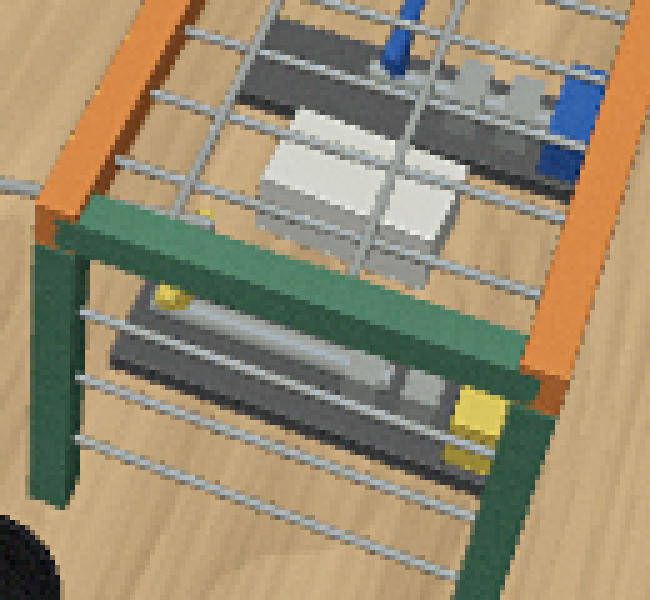

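The bolt is at its stop: the near end of the T-bar is at (324,279) px, which matches −60 mm, and the pull force rose to 11.6 N. Next I unload, raise, withdraw and lay the hook down.

Request:
servo_tool(plan=[[0.06,0,0,0,0,0,5],[0.12,0,0,0,0,0,5],[0.12,0,-0.1,0,0,0,5],[0.12,0,-0.25,0,0,0,5],[0.12,0,-0.42,0,0,0,5],[0.12,0,-0.42,0,0,0,5],[0.12,0,-0.42,0,0,0,5]])

```text
time: 10.98
tool_pos: [0.4847, -0.1551, 0.111]
ee_rot: [3.141, -0.001, -0.001]
wrist_force: [-0.8, -0.2, -2.1]
width: 0.0257
finger_force: 30.0
```

Request:
servo_tool(plan=[[-0.2,0,0,0,0,0,5],[-0.4,0,0,0,0,0,5],[-0.6,0,0,0,0,0,5],[-0.8,0,0,0,0,0,5],[-0.93,0,0,0,0,0,5],[-0.93,0,0,0,0,0,5],[-0.93,0,0,0,0,0,5]])

```text
time: 11.57
tool_pos: [0.3907, -0.1544, 0.109]
ee_rot: [-3.141, 0.001, -0.002]
wrist_force: [0.1, -0.4, -1.3]
width: 0.0258
finger_force: 30.0
```

Request:
servo_tool(plan=[[0,0,0.2,0,0,0,5],[0,0,0.4,0,0,0,5],[0,0,0.6,0,0,0,5],[0,0,0.7,0,0,0,5],[0,0,0.76,0,0,0,5],[0,0,0.78,0,0,0,5],[0,0,0.78,0,0,0,5]])

```text
time: 12.15
tool_pos: [0.3919, -0.1547, 0.0319]
ee_rot: [-3.141, 0.0, -0.0]
wrist_force: [1.0, -0.9, -2.2]
width: 0.0255
finger_force: 30.0
```

```bash
python3 - <<'E'
from h import *
o=robot.get_obs(); p=o["tool_pos"]; print(p,o["wrist_force"],o["wrist_torque"])
im=robot.snapshot("side")[:,:,::-1]
cv2.imwrite("pics/c4.png",cv2.resize(im[200:320,200:350],None,fx=5,fy=5,interpolation=3))
print(proj("side",[[p[0]+.22,p[1],p[2]+.03],[p[0]+.22,p[1],p[2]-.022]]))
E
```

```text
[ 0.39190042 -0.15473774  0.03193375] [ 1.03722151 -0.88558395 -2.20633453] [0.0344847  0.13917206 0.04011966]
[[300.2 262.9]
 [299.8 275.2]]
```

View pics/c4.png

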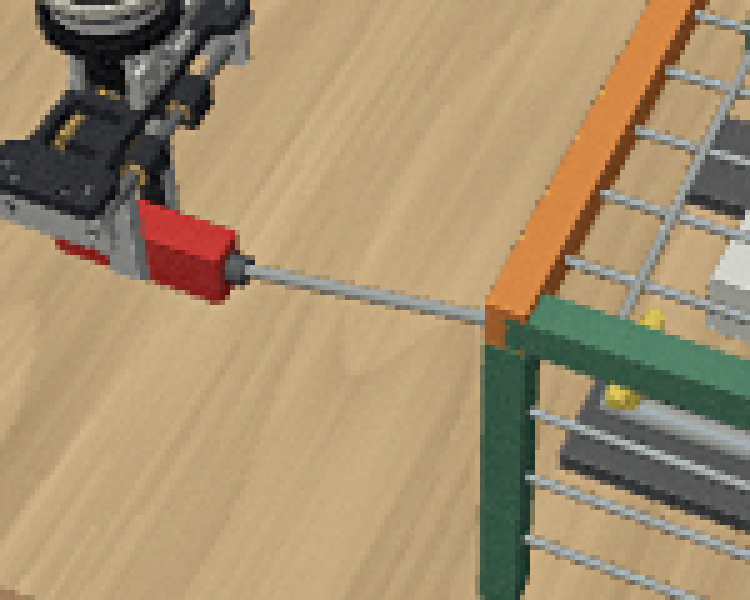

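The hook is level, with its tip hidden just behind the beam's corner at (300,265) px, which puts it in front of the guard. The bolt stayed drawn, with the T-bar end at (324,279) px. I'll set the hook down, release and back off.

Request:
servo_tool(plan=[[0,0,0.03,0,0,0,5],[0,0,0.06,0,0,0,5],[0,0,0.08,0,0,0,5],[0,0,0.08,0,0,0,5],[0,0,0.08,0,0,0,15],[0,0,0.08,0,0,0,30],[0,0,0.08,0,0,0,50],[0,0,0.08,0,0,0,60],[0,0,0.08,0,0,0,60],[0,0,0.08,0,0,0,60],[0,0,0.08,0,0,0,60]])

```text
time: 13.12
tool_pos: [0.3916, -0.1547, 0.024]
ee_rot: [-3.142, -0.0, -0.001]
wrist_force: [-0.8, 0.1, -0.0]
width: 0.0588
finger_force: 0.0
```

Request:
servo_tool(plan=[[0,0,-0.1,0,0,0,60],[0,0,-0.3,0,0,0,60],[0,0,-0.6,0,0,0,60],[0,0,-1,0,0,0,60],[0,0,-1,0,0,0,60],[0,0,-1,0,0,0,60]])

```text
time: 13.62
tool_pos: [0.3935, -0.1558, 0.1277]
ee_rot: [3.138, -0.007, -0.001]
wrist_force: [-0.8, -0.6, 0.2]
width: 0.0601
finger_force: 0.0
```

```bash
python3 - <<'E'
from h import *
o=robot.get_obs(); p=o["tool_pos"]; print(p,o["width"],o["wrist_force"])
im=robot.snapshot("side")[:,:,::-1]; im2=robot.snapshot("top")[:,:,::-1]
f=lambda a:cv2.resize(a,None,fx=2.4,fy=2.4,interpolation=3)
cv2.imwrite("pics/c5.png",np.hstack([f(im[160:340,200:365]),f(im2[90:270,230:395])]))
print(proj("side",[[.392+.22,-.157,.052],[.392+.22,-.157,.002]]),proj("top",[.392+.22,-.157,.054]))
E
```

```text
[ 0.3935033  -0.15579168  0.1277197 ] 0.06012331377137698 [-0.81808783 -0.64899081  0.16684177]
[[299.8 265.9]
 [299.5 277.7]] [[328.1 178.5]]
```

View pics/c5.png

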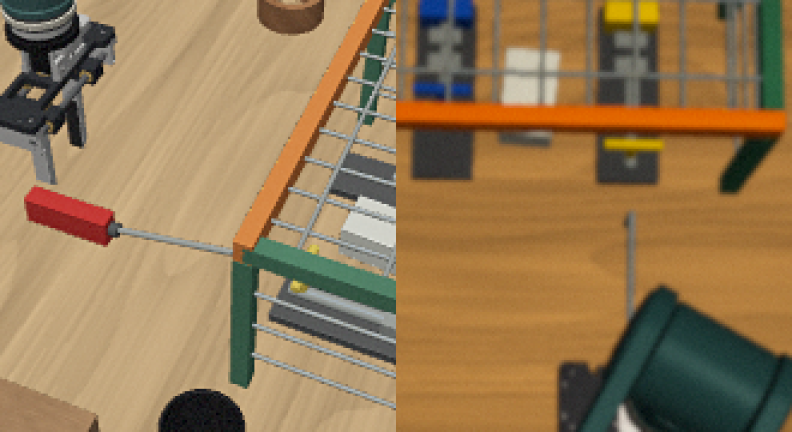

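The hook lies flat, with its tip at top-view (327,179) px, well in front of the guard. The yellow T-bar is drawn, at top-view (329,150) px, and the gripper is clear of everything.

```bash
python3 -c "
from bench import robot
print(robot.close_job())"
```

```text
the job is handed in; nothing more can be done
None
```

I drew the yellow bolt to its stop with the hook and laid the hook flat on the bench in front of the guard, then handed the job in at about 14 s; it returned no verdict.

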